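Take the long jig plate off its dowels and lay it on the mat

ROBOT

A 6-joint arm with a two-finger parallel gripper is mounted at the origin on the work surface. World frame = base frame: x ahead of the robot, y to its left, z up, the work surface at z = 0. Lengths are in m, angles in rad, forces in N, time in s.
With the tool pointing down it reaches from about 0.375 to 0.975 m from the base axis. Payload 3.8 kg.
Tool frame: the origin (TCP) lies on the centre line of the jaws, within the pads' length; the fingertips stand 25 mm ahead of it and the grasp point (between the pads) lies 6 mm ahead of it; y points along the fingers, z is the direction in which the jaws open and shut, and the axes are right-handed (so a half turn about y gives the same grasp; the last joint's range is limited). The gripper opens to 85 mm and grips with 20 to 120 N. Pads are 22 mm wide; open, the fingers measure 114 mm over their backs; the gripper's body (76 mm by 85 mm) begins 54 mm behind the grasp point. The pads swing forward as they close: fully open they stand 13 mm farther back than shut.
Start: joints at [1.153, 0.264, 1.604, -0, 1.274, -0.037], TCP at [0.251, 0.627, 0.256] pointing down, gripper open.
Joint ranges: [-2.63, 2.63], [-0.94, 2.18], [0.31, 2.57], [-1.31, 4.45], [0, 2.66], [-2.55, 2.55]. Speed limits (rad/s): [2.57, 2.57, 3.14, 3.14, 3.14, 3.14].

INTERFACE

Orientations are given as a rotation vector (axis times angle).
In Python, from workcell import bot gives the robot as it stands.
- The arm moves only by the shell command python3 -m jog 'ROWS' [FORCE]. ROWS is JSON, a list of rows, each a list of 5 numbers: the shift along the world's x, y, z in mm, then the turn about the world's z in degrees, then the finger opening in mm, from 0 to 85.4. A call has exactly 10 rows; each row is the pose to reach, as a shift and turn from the pose commanded when the call began; what a row does not reach only later rows make up. A row lasts 1/8 s, in which the tool goes at most 62.5 mm and 10.7 degrees, less where a joint would pass 70% of its speed; a pose out of reach is approached as far as the arm can. A call with a gripper value outside its range is refused whole. The fingers move at their own pace and stop on an object; FORCE is the grip in N (left out, the last holds). Time passes only in rows, so rows that repeat a pose let the fingers close, or fill a call up. It gives the time, the measured TCP pose, the force and the opening at its end, in the units of the state.
- bot.read_state(): the state, without advancing time (a new reading comes with each control period).
- bot.read_camera(name): name is "scene" or "top"; returns a dict with "pixels" (400x640x3 uint8, red, green, blue), "fx", "fy", "cx", "cy" (pixels), "R" (3x3) and "t" (3): a world point X has camera coordinates R X + t. Camera axes: x right, y down, z forward; pixel columns grow to the right and rows downward; lengths in m; the calibration is good to about 2 mm. A picture is of the moment at which its call begins. There is no depth.
- bot.finish_job(): hands the job in, once; it reports no verdict.
The state is a dict: "time": time; "q": joint angles; "joint_vel": joint speeds; "joint_torque": joint torques, N m; "tool_pos": TCP position; "tcp_rot": TCP orientation; "wrist_force": force on the tool from outside, world axes, zero at the start; "torque": the same for the moment, N m; "width": opening from 0.0 (shut) to 1.0 (fully open).
Only numpy, scipy, OpenCV 4.12 (cv2) and the standard library are available. Lean on these libraries where they do the work, as an engineer would, in place of code of your own. Each camera call takes 0.05 s, during which the arm holds its last target.

TASK

On this inspection bench two jig plates sit on the dowel pins of their fixtures. Lift the long rectangular plate straight up off its two dowels by its bar handle, keeping it level so it does not bind, then lay it flat in the middle of the black rubber mat, handle up, lowering it until it rests there before letting go. Leave the square plate on its own fixture.

Things in the scene. Friction and masses are not known exactly. Their poses are not given: they have to be found in the camera images.
- long_plate: Plate to move: bare aluminium, 150 x 80 x 10 mm, about 0.35 kg, loose on two dowels through 11 mm holes at x = +-55 mm, y = 0. Origin: centre of its underside; x along its length, z up. Centred on top, along x, a black bar handle: bar 70 mm long, 14 mm wide (y), z = 28 to 44 mm, open below between end posts (12 mm thick, outer faces at x = +-35 mm). Pinch it across y at its middle.
- long_fixture: Fixed dark steel base of the long plate, 170 x 86 x 25 mm. Origin: centre of its underside, on the bench; axes as the plate's. Two upright 10 mm dowels at x = +-55 mm, y = 0 rise 20 mm above its top, 10 mm proud of the plate. The plate lies flat on it, underside 25 mm above the bench, and is clear of the dowels once raised 20 mm. Clearance 1 mm on diameter: 5 degrees of tilt binds.
- mat: Fixed black rubber mat lying on the bench, 200 (x) x 160 (y) x 4 mm, empty. Origin at the centre of its underside; its top is 4 mm above the bench. The plate goes in its middle, turned either way.
- square_plate: Bystander to leave alone: square bare aluminium plate 96 x 96 x 10 mm with a similar, shorter (50 mm) black bar handle, on two dowels of its own square steel fixture (110 x 110 x 25 mm). Origin: centre of its underside. Other small loose things on the bench near the fixtures and mat, up to 45 mm tall, are not part of the job.
Things that resemble listed ones, but are neither listed nor needed, are in the scene too. Leave any pink look-alike of the long_fixture alone.

How it is judged:
On the way, in this order (a step that is already met when the one before it is completed fails the run):
1. the long plate has been lifted level and straight up, clear of its dowels: still over its fixture, within 30 mm sideways, its underside above the dowel tips, within 10 degrees of level (z of long_plate in the frame of long_fixture above 0.047 m and horizontal distance between long_plate and long_fixture below 0.03 m and angle between long_plate's own z axis and vertical below 0.175 rad), for 0.02 s.
2. the long plate has been lowered, still in the gripper, on to the middle of the mat (horizontal distance between long_plate and mat below 0.045 m and z of long_plate in the frame of mat below 0.01 m and angle between long_plate's own z axis and vertical below 0.12 rad and contact force between the fingers and long_plate above 0.5 N), for 0.04 s.
At the end, for the whole second after the job is handed in: The long plate lies flat and at rest on the mat, handle up, its centre within 45 mm of the mat's centre and tilted less than 7 degrees; the square plate is still on its own fixture, within 15 mm of where it was (horizontal distance between long_plate and mat below 0.045 m and z of long_plate in the frame of mat between 0.001 and 0.008 m and angle between long_plate's own z axis and vertical below 0.12 rad and linear speed of long_plate below 0.02 m/s and distance of square_plate from where it was at the start of the episode below 0.015 m); the robot touches nothing.
It fails at once if the long plate is tipped more than 15 degrees (angle between long_plate's own z axis and vertical above 0.26 rad).
It fails at once if the square plate is shifted or lifted by more than 15 mm (distance of square_plate from where it was at the start of the episode above 0.015 m).
It also fails if it takes over 51 s, if anything falls off the work surface, if the arm or the gripper's body presses on something with over 40 N, if the wrist force passes 120 N, or if a joint passes its speed limit or range.

## Working session

There is one attempt and no reset: what is moved stays moved. The work goes in short steps, Python scripts to look and compute and a shell command to move; the robot and the scene stay as the last step left them, time stands still between calls to the robot, and variables do not carry over. Pictures are saved under pics/ and viewed, and the job is handed in when it is done.

```bash
mkdir -p pics; ls
python3 - <<'E'
from workcell import bot
import cv2,numpy as np
s=bot.read_state();print({k:np.round(v,3).tolist() for k,v in s.items()})
for n in("scene","top"):
    c=bot.read_camera(n);cv2.imwrite(f"pics/{n}0.png",c["pixels"][:,:,::-1])
    print(n,c["fx"],c["fy"],c["cx"],c["cy"],np.round(c["R"],4).tolist(),np.round(c["t"],4).tolist())
E
```

```text
pics
{'time': 0.0, 'q': [1.153, 0.265, 1.605, -0.0, 1.274, -0.037], 'joint_vel': [-0.0, 0.001, -0.002, -0.002, 0.001, 0.001], 'joint_torque': [0.002, -51.51, -36.731, 0.0, 0.013, -0.0], 'tool_pos': [0.251, 0.626, 0.255], 'tcp_rot': [-1.552, 0.299, -0.298], 'wrist_force': [-0.422, -0.56, -0.553], 'torque': [-0.019, 0.026, 0.024], 'width': 1.001}
scene 456.51417101348534 456.51417101348534 322.17951624050283 202.33703311562084 [[0.619, 0.7853, -0.0077], [0.5594, -0.4478, -0.6975], [-0.5513, 0.4274, -0.7165]] [-0.4163, -0.2225, 1.5384]
top 362.8177911372197 362.8177911372197 323.1107991059018 197.024975810464 [[0.012, -0.9996, 0.0265], [-0.9886, -0.0158, -0.1499], [0.1503, -0.0244, -0.9883]] [0.0776, 0.5312, 0.8571]
```

View pics/scene0.png

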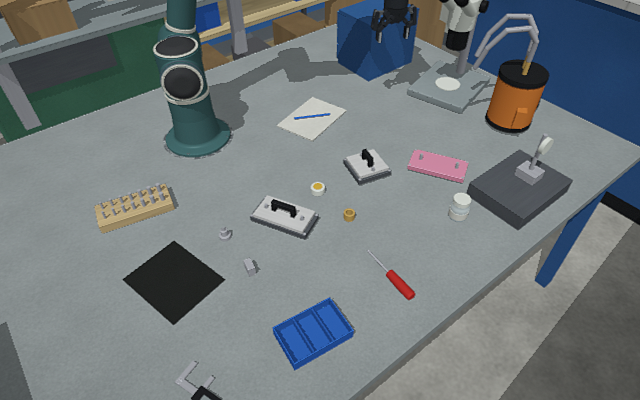

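View pics/top0.png

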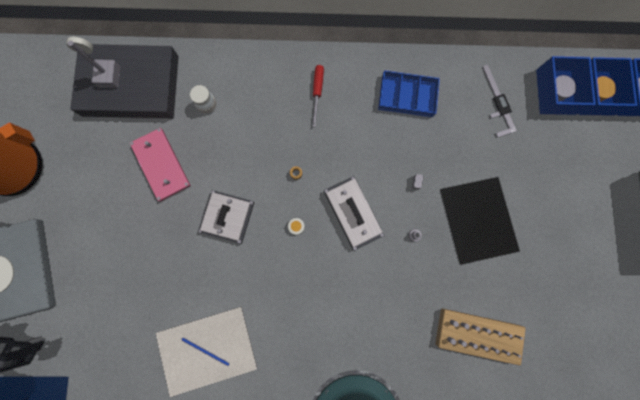

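Top view: the long plate is at about (353,213), the square plate at (226,217), the mat at (480,220), and the pink look-alike fixture (left alone) at (160,165). In the scene view the long plate is at (285,214) and the mat at (174,280). The long plate is the only rectangular aluminium plate. I'll confirm it in a crop and measure it.

```bash
cat > h.py <<'E'
from workcell import bot
import cv2,numpy as np
def ray(c,u,v):
    d=c["R"].T@np.array([(u-c["cx"])/c["fx"],(v-c["cy"])/c["fy"],1]);o=-c["R"].T@c["t"];return o,d
def onz(c,u,v,z):
    o,d=ray(c,u,v);return o+d*(z-o[2])/d[2]
def proj(c,X):
    p=c["R"]@np.asarray(X,float)+c["t"];return np.array([c["fx"]*p[0]/p[2]+c["cx"],c["fy"]*p[1]/p[2]+c["cy"]])
def tri(c1,p1,c2,p2):
    P=[np.array([[c["fx"],0,c["cx"]],[0,c["fy"],c["cy"]],[0,0,1]])@np.c_[c["R"],c["t"]] for c in(c1,c2)]
    X=cv2.triangulatePoints(P[0],P[1],np.array(p1,float).reshape(2,1),np.array(p2,float).reshape(2,1))[:,0]
    X=X[:3]/X[3]; return X,np.hypot(*(proj(c1,X)-p1)),np.hypot(*(proj(c2,X)-p2))
E
python3 - <<'E'
import cv2,numpy as np
a=cv2.imread("pics/scene0.png");b=cv2.imread("pics/top0.png")
k=lambda i,x,y,w,h,s:cv2.resize(i[y:y+h,x:x+w],None,fx=s,fy=s,interpolation=cv2.INTER_NEAREST)
o=np.hstack([k(a,240,180,90,70,4),k(b,310,170,90,90,4)[:280]])
o=np.vstack([np.hstack([k(a,240,180,90,80,4),k(b,310,172,90,80,4)]),np.hstack([k(a,110,230,135,100,8/3)[:270],k(b,430,170,100,75,3.6)[:270]])[:270]]) 
cv2.imwrite("pics/crop0.png",o);print(o.shape)
E
```

```text
Traceback (most recent call last):
ValueError: all the input array dimensions except for the concatenation axis must match exactly, but along dimension 0, the array at index 0 has size 267 and the array at index 1 has size 270
```

Run:
```python
import cv2,numpy as np
a=cv2.imread("pics/scene0.png");b=cv2.imread("pics/top0.png")
k=lambda i,x,y,w,h:cv2.resize(i[y:y+h,x:x+w],(400,300),interpolation=cv2.INTER_NEAREST)
o=np.vstack([np.hstack([k(a,240,180,80,60),k(b,305,175,100,75)]),np.hstack([k(a,107,232,133,100),k(b,420,170,120,90)])])
cv2.imwrite("pics/crop0.png",o)
```

```text
(no output)
```

View pics/crop0.png

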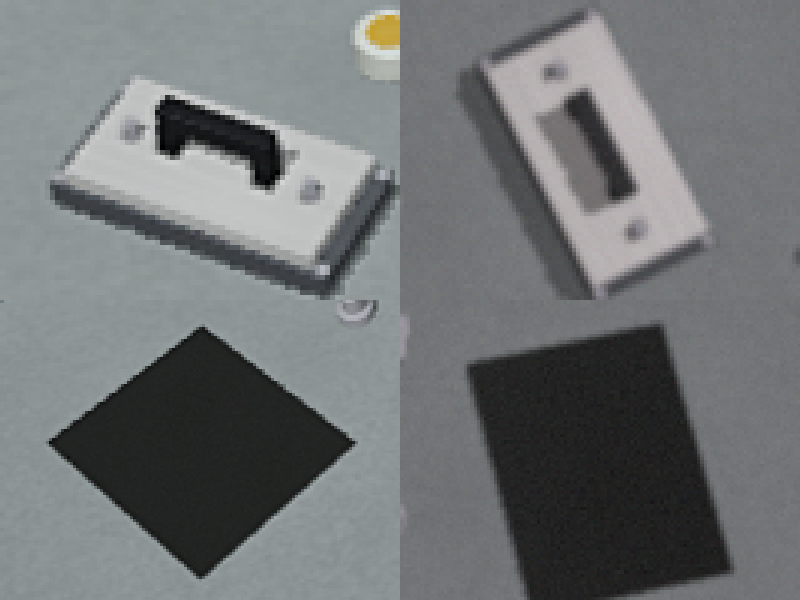

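The crops confirm it: a 150x80-proportioned plate with a long bar handle and two dowels, and a plain black mat with nothing on it. Now I'll measure corners in both views.

```bash
cat > m.py <<'E'
from h import *
def big(m,box):
    x,y,w,h=box;z=np.zeros_like(m);z[y:y+h,x:x+w]=m[y:y+h,x:x+w]
    cs=cv2.findContours(z,cv2.RETR_EXTERNAL,cv2.CHAIN_APPROX_NONE)[0]
    return max(cs,key=cv2.contourArea)
def quad(c):
    # intersect fitted lines to hull's four sides
    h=cv2.convexHull(c); q=cv2.approxPolyN(h,4).reshape(-1,2).astype(float)
    pts=c.reshape(-1,2).astype(float); L=[]
    for i in range(4):
        a,b=q[i],q[(i+1)%4];d=(b-a)/np.linalg.norm(b-a);n=np.array([-d[1],d[0]])
        t=(pts-a)@d;e=np.abs((pts-a)@n);l=np.linalg.norm(b-a)
        s=pts[(e<2.5)&(t>.12*l)&(t<.88*l)]
        vx,vy,x,y=cv2.fitLine(s.astype(np.float32),cv2.DIST_HUBER,0,.01,.01).ravel()
        L.append(np.cross([x,y,1],[x+vx,y+vy,1]))
    o=[]
    for i in range(4):
        p=np.cross(L[i-1],L[i]);o.append(p[:2]/p[2])
    return np.array(o)
def gray(c): return cv2.cvtColor(c["pixels"],cv2.COLOR_RGB2GRAY)
def match(S,T,qs,qt,z,name):
    w=[onz(S,*p,z) for p in qs]; 
    out=[]
    for p,X in zip(qs,w):
        pr=proj(T,X);j=np.argmin(np.hypot(*(qt-pr).T));X,e1,e2=tri(S,p,T,qt[j]);out.append(X)
        print(name,np.round(p,1),np.round(qt[j],1),np.round(X*1000,1),"err px",round(e1,2),round(e2,2))
    out=np.array(out);print(name,"centre",np.round(out.mean(0)*1000,1),"sides",np.round([np.linalg.norm(out[i]-out[(i+1)%4])*1000 for i in range(4)],1))
    return out
E
python3 - <<'E'
from m import *
S=bot.read_camera("scene");T=bot.read_camera("top");gs,gt=gray(S),gray(T)
ms=match(S,T,quad(big((gs<60).astype(np.uint8),(107,232,133,100))),quad(big((gt<60).astype(np.uint8),(425,165,110,110))),.004,"mat")
pb=match(S,T,quad(big((gs>185).astype(np.uint8),(240,180,85,62))),quad(big((gt>140).astype(np.uint8),(312,170,80,85))),.035,"plate")
d=pb
i=np.argmax([np.linalg.norm(pb[i]-pb[(i+1)%4]) for i in range(4)])
for j in (i,(i+2)%4):
    v=pb[(j+1)%4]-pb[j];print("long dir deg",np.degrees(np.arctan2(v[1],v[0])))
hs=big((gs<70).astype(np.uint8),(265,192,40,28));ht=big((gt<75).astype(np.uint8),(330,190,45,42))
for n,c,h in(("s",S,hs),("t",T,ht)):
    r=cv2.minAreaRect(h);print(n,r,cv2.contourArea(h),np.round(onz(c,*r[0],.044)*1000,1),np.round(onz(c,*r[0],.065)*1000,1))
    p=cv2.boxPoints(r);print([np.round(onz(c,*x,.069)*1000).tolist() for x in p])
E
```

```text
mat [223.9 279.2] [440.4 189.5] [ 5.605e+02 -2.224e+02 -5.000e-01] err px 0.14 0.2
mat [173.1 324. ] [497.2 177.3] [ 595.7 -375.5   -1.5] err px 0.26 0.35
mat [122.9 279.1] [518.3 250.3] [ 4.051e+02 -4.187e+02  3.000e-01] err px 0.56 0.81
mat [173.7 240.8] [459.8 263.7] [ 370.1 -265.6    0.6] err px 0.39 0.64
mat centre [ 4.829e+02 -3.206e+02 -3.000e-01] sides [157.1 195.5 157.1 195.3]
plate [313.5 211.2] [326.7 192.5] [541.8  74.6  33. ] err px 0.37 0.65
plate [301.2 230.5] [354.8 178.6] [578.1   5.5  35.3] err px 0.19 0.32
plate [253.5 213.6] [381.6 231.8] [446.7 -59.8  33.7] err px 0.05 0.09
plate [267.3 195.4] [353.3 245.6] [411.7   9.   33.6] err px 0.19 0.35
plate centre [494.6   7.3  33.9] sides [ 78.1 146.7  77.2 145.7]
long dir deg -153.56934680877788
long dir deg 26.7797212781503
s ((283.20269775390625, 207.9209442138672), (26.947153091430664, 10.66559886932373), 19.29004669189453) 179.0 [488.3  10.6  44. ] [5.056e+02 3.000e-01 6.500e+01]
[[487.0, -33.0, 69.0], [461.0, -5.0, 69.0], [531.0, 30.0, 69.0], [555.0, 1.0, 69.0]]
t ((354.3000183105469, 211.1000213623047), (27.280027389526367, 5.813776969909668), 63.43495178222656) 123.0 [495.7   8.4  44. ] [493.3  10.7  65. ]
[[519.0, 32.0, 69.0], [525.0, 20.0, 69.0], [467.0, -9.0, 69.0], [461.0, 3.0, 69.0]]
```

Run:
```python
from h import *
from scipy.spatial.transform import Rotation as Ro
s=bot.read_state();R=Ro.from_rotvec(s["tcp_rot"]).as_matrix();z=R[:,2];print(np.round(R,3))
a=np.degrees(np.arctan2(z[1],z[0]));print("jaw",a,[(t-a+180)%360-180 for t in(116.7,-63.3)])
print("shift",np.round(1000*(np.array([.4946,.0075,.068])-s["tool_pos"]),1))
```

```text
[[ 0.928 -0.001  0.372]
 [-0.372 -0.001  0.928]
 [-0.    -1.    -0.001]]
jaw 68.18217902453105 [np.float64(48.517820975468965), np.float64(-131.48217902453104)]
shift [ 243.9 -618.7 -187.4]
```

```bash
python3 -m jog '[[15,-40,0,-10,60],[35,-90,0,-20,60],[55,-140,0,-30,60],[75,-190,0,-40,60],[95,-240,0,-50,60],[115,-290,0,-60,60],[135,-340,0,-70,60],[155,-390,0,-80,60],[175,-440,0,-90,60],[195,-490,0,-100,60]]' 40
```

```text
time: 1.45
tool_pos: [0.4462, 0.135, 0.2564]
tcp_rot: [-0.889, 1.609, -1.609]
wrist_force: [1.2, 0.0, -0.3]
width: 0.701
```

```bash
python3 -m jog '[[8,-25,0,-7,60],[18,-50,0,-14,60],[30,-80,0,-21,60],[40,-105,0,-27,60],[48,-127,0,-31.5,60],[48.5,-127.5,-30,-31.5,60],[48.5,-127.5,-70,-31.5,60],[48.5,-127.5,-120,-31.5,60],[48.5,-127.5,-120,-31.5,60],[48.5,-127.5,-120,-31.5,60]]' 40
python3 - <<'E'
from m import *
from scipy.spatial.transform import Rotation as Ro
s=bot.read_state();z=Ro.from_rotvec(s["tcp_rot"]).as_matrix()[:,2];print(np.round(s["q"],2),s["tool_pos"],np.degrees(np.arctan2(z[1],z[0])))
a=bot.read_camera("scene")["pixels"][:,:,::-1];b=bot.read_camera("top")["pixels"][:,:,::-1]
k=lambda i,x,y,w,h:cv2.resize(i[y:y+h,x:x+w],(400,300),interpolation=cv2.INTER_CUBIC)
cv2.imwrite("pics/c1.png",np.hstack([k(a,220,130,133,100),k(b,288,163,133,100)]))
E
```

```text
time: 2.7
tool_pos: [0.4952, 0.0091, 0.1376]
tcp_rot: [-0.464, 1.961, -1.962]
wrist_force: [0.2, 0.4, 0.8]
width: 0.705
[-0.03  0.03  2.1   0.    1.01  1.07] [0.49522748 0.00914744 0.13761907] -63.314313796930506
```

View pics/c1.png

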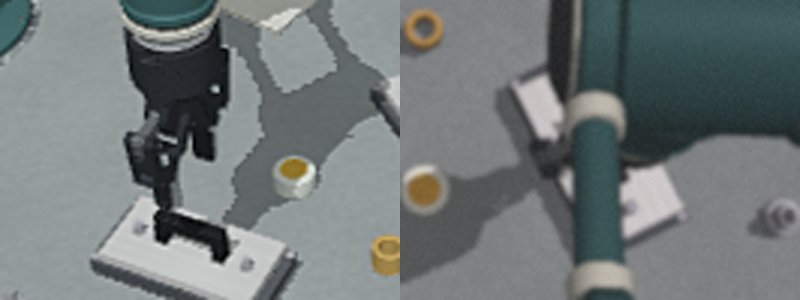

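The scene crop shows the fingers above the handle's middle (about (180,190) in the crop), jaws across the bar. I'll descend and close.

```bash
python3 -m jog '[[-0.5,-1.5,-20,0,60],[-0.5,-1.5,-40,0,60],[-0.5,-1.5,-55,0,60],[-0.5,-1.5,-65,0,60],[-0.5,-1.5,-69,0,60],[-0.5,-1.5,-69,0,60],[-0.5,-1.5,-69,0,40],[-0.5,-1.5,-69,0,25],[-0.5,-1.5,-69,0,18],[-0.5,-1.5,-69,0,18]]' 40
python3 - <<'E'
from m import *
s=bot.read_state();print(s["tool_pos"],s["width"])
a=bot.read_camera("scene")["pixels"][:,:,::-1]
cv2.imwrite("pics/c2.png",cv2.resize(a[140:250,225:345],None,fx=5,fy=5,interpolation=cv2.INTER_CUBIC))
E
```

```text
time: 4.05
tool_pos: [0.494, 0.0076, 0.0674]
tcp_rot: [-0.465, 1.962, -1.962]
wrist_force: [0.3, 0.4, -0.3]
width: 0.21
[0.49397177 0.00764996 0.0674361 ] 0.20965294895010234
```

View pics/c2.png

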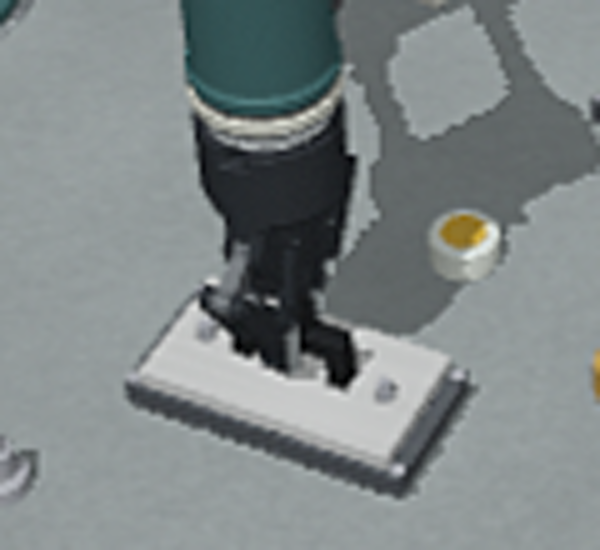

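The jaws straddle the middle of the bar at 18 mm with no contact force. I'll close and check the force.

```bash
python3 -m jog '[[0,0,0,0,14],[0,0,0,0,12],[0,0,0,0,10],[0,0,0,0,5],[0,0,0,0,5],[0,0,0,0,5],[0,0,0,0,5],[0,0,0,0,5],[0,0,0,0,5],[0,0,0,0,5]]' 60
```

```text
time: 5.35
tool_pos: [0.4941, 0.0074, 0.0675]
tcp_rot: [-0.465, 1.962, -1.963]
wrist_force: [-0.9, -4.1, 4.7]
width: 0.153
```

```bash
python3 -m jog '[[0,-0.5,2,0,5],[0,-0.5,4,0,5],[0,-0.5,7,0,5],[0,-0.5,10,0,5],[0,-0.5,14,0,5],[0,-0.5,18,0,5],[0,-0.5,22,0,5],[0,-0.5,27,0,5],[0,-0.5,32,0,5],[0,-0.5,32,0,5]]'
python3 - <<'E'
from m import *
a=bot.read_camera("scene")["pixels"][:,:,::-1]
cv2.imwrite("pics/c3.png",cv2.resize(a[140:250,225:345],None,fx=5,fy=5,interpolation=cv2.INTER_CUBIC))
E
```

```text
time: 6.6
tool_pos: [0.4943, 0.0072, 0.0999]
tcp_rot: [-0.464, 1.962, -1.962]
wrist_force: [0.0, 0.2, -4.0]
width: 0.151
```

View pics/c3.png

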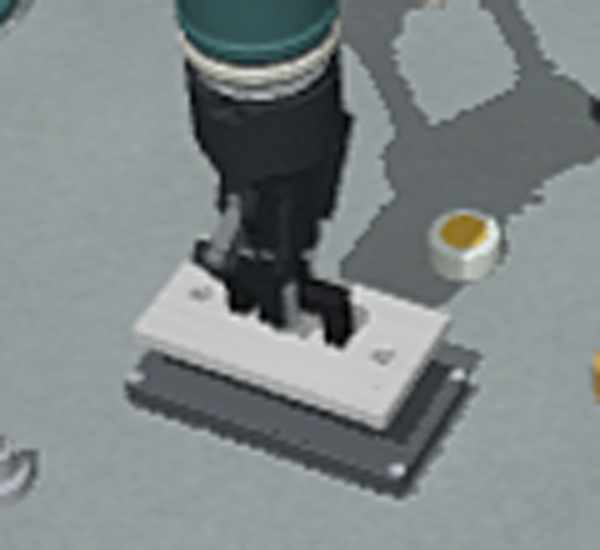

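The plate is lifted level and clear of the dowels (weight 4 N). I'll raise it and carry it to the mat.

```bash
python3 -m jog '[[0,0,10,0,5],[0,0,25,0,5],[0,0,42,0,5],[0,0,56,0,5],[0,-5,60,0,5],[0,-17,60,-1,5],[-1,-37,60,-2,5],[-2,-62,60,-3,5],[-3,-90,60,-4,5],[-4,-118,60,-5,5]]'
python3 -m jog '[[-1,-29,0,-1,5],[-2,-58,0,-2,5],[-3,-87,0,-4,5],[-4,-115,0,-5,5],[-5,-142,0,-6,5],[-6,-166,0,-7,5],[-7,-186,0,-8,5],[-8,-201,0,-9,5],[-8,-210,0,-9,5],[-8,-210,0,-9,5]]'
python3 - <<'E'
from m import *
s=bot.read_state();print(s["tool_pos"])
a=bot.read_camera("scene")["pixels"][:,:,::-1];b=bot.read_camera("top")["pixels"][:,:,::-1]
k=lambda i,x,y,w,h:cv2.resize(i[y:y+h,x:x+w],(400,300),interpolation=cv2.INTER_CUBIC)
cv2.imwrite("pics/c4.png",np.hstack([k(a,80,180,180,135),k(b,410,160,133,100)]))
E
```

```text
time: 7.9
tool_pos: [0.4889, -0.1123, 0.1583]
tcp_rot: [-0.386, 2.017, -2.015]
wrist_force: [-0.3, 0.1, -3.8]
width: 0.149
time: 9.15
tool_pos: [0.4819, -0.3212, 0.1592]
tcp_rot: [-0.233, 2.105, -2.104]
wrist_force: [0.1, 0.4, -4.6]
width: 0.152
[ 0.48186975 -0.32116499  0.15918651]
```

View pics/c4.png

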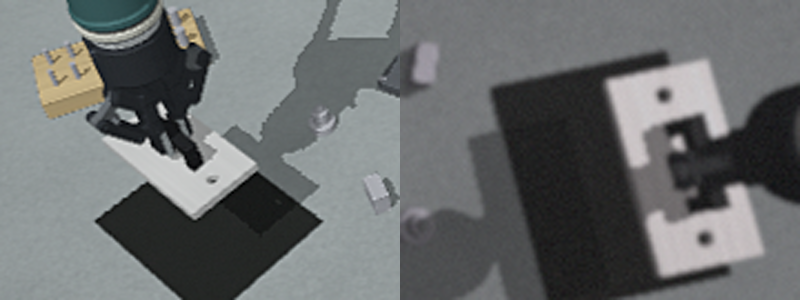

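The plate is level over the mat; its apparent offset in the top view is parallax from its height. I'll lower it, slowly at the end.

```bash
python3 -m jog '[[0,0,-12,0,5],[0,0,-30,0,5],[0,0,-50,0,5],[0,0,-68,0,5],[0,0,-83,0,5],[0,0,-94,0,5],[0,0,-101,0,5],[0,0,-105,0,5],[0,0,-107,0,5],[0,0,-107,0,5]]'
python3 - <<'E'
from m import *
s=bot.read_state();print(s["tool_pos"])
a=bot.read_camera("scene")["pixels"][:,:,::-1];b=bot.read_camera("top")["pixels"][:,:,::-1]
k=lambda i,x,y,w,h:cv2.resize(i[y:y+h,x:x+w],(400,300),interpolation=cv2.INTER_CUBIC)
cv2.imwrite("pics/c5.png",np.hstack([k(a,100,220,147,110),k(b,410,160,133,100)]))
E
```

```text
time: 10.5
tool_pos: [0.4821, -0.321, 0.0526]
tcp_rot: [-0.233, 2.104, -2.105]
wrist_force: [-0.0, -0.8, -5.1]
width: 0.152
[ 0.482127   -0.32103356  0.0526302 ]
```

View pics/c5.png

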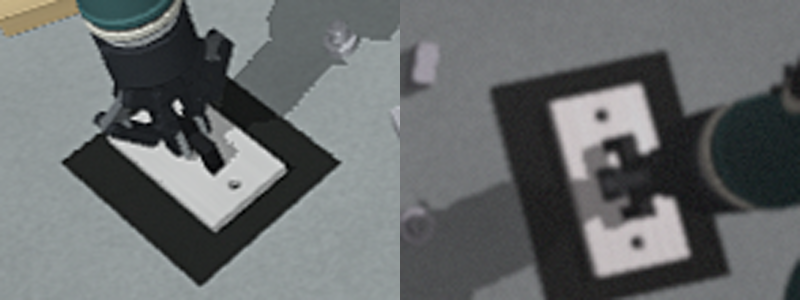

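The plate is centred on the mat and still held about 6 mm above it. I'll lower to contact.

```bash
python3 -m jog '[[0,0,-1,0,5],[0,0,-2,0,5],[0,0,-3,0,5],[0,0,-4,0,5],[0,0,-5,0,5],[0,0,-5.5,0,5],[0,0,-6,0,5],[0,0,-6,0,5],[0,0,-6,0,5],[0,0,-6,0,5]]'
```

```text
time: 11.85
tool_pos: [0.4819, -0.3209, 0.0466]
tcp_rot: [-0.234, 2.104, -2.104]
wrist_force: [-1.8, 0.8, 0.8]
width: 0.151
```

```bash
python3 -m jog '[[0,0,-0.3,0,5],[0,0,-0.6,0,5],[0,0,-0.9,0,5],[0,0,-0.9,0,5],[0,0,-0.9,0,5],[0,0,-0.9,0,5],[0,0,-0.9,0,5],[0,0,-0.9,0,5],[0,0,-0.9,0,5],[0,0,-0.9,0,5]]'
```

```text
time: 13.1
tool_pos: [0.4819, -0.3209, 0.0465]
tcp_rot: [-0.234, 2.105, -2.104]
wrist_force: [-4.7, 2.9, 8.5]
width: 0.149
```

The upward force is now 8.5 N and the tool has stopped moving down, so the plate is resting on the mat. I'll open, then rise.

```bash
python3 -m jog '[[0,0,0.5,0,14],[0,0,0.9,0,17],[0,0,0.9,0,22],[0,0,0.9,0,30],[0,0,0.9,0,40],[0,0,0.9,0,50],[0,0,0.9,0,50],[0,0,6,0,50],[0,0,20,0,50],[0,0,40,0,50]]'
python3 -m jog '[[0,0,20,0,50],[0,0,50,0,50],[0,0,90,0,50],[-10,0,120,0,50],[-10,40,130,0,50],[-10,85,130,0,50],[-10,130,130,0,50],[-10,170,130,0,50],[-10,200,130,0,50],[-10,200,130,0,50]]'
python3 - <<'E'
from m import *
S=bot.read_camera("scene");T=bot.read_camera("top");gs,gt=gray(S),gray(T)
cv2.imwrite("pics/c6.png",S["pixels"][:,:,::-1]);cv2.imwrite("pics/c6t.png",T["pixels"][:,:,::-1])
try: match(S,T,quad(big((gs>185).astype(np.uint8),(107,232,133,100))),quad(big((gt>140).astype(np.uint8),(425,165,110,110))),.014,"plate")
except Exception as e: print(e)
E
```

```text
time: 14.35
tool_pos: [0.4817, -0.3207, 0.0864]
tcp_rot: [-0.234, 2.105, -2.104]
wrist_force: [-0.2, 0.3, -0.1]
width: 0.585
time: 15.6
tool_pos: [0.472, -0.1194, 0.217]
tcp_rot: [-0.235, 2.101, -2.103]
wrist_force: [-0.4, -0.7, 0.1]
width: 0.588
plate [203.8 281.8] [496.7 220.2] [ 521.9 -299.6   31.7] err px 18.55 26.85
plate [178.  303.3] [496.7 220.2] [ 506.7 -355.6  -36.8] err px 9.77 13.57
plate [141.1 271.1] [504.1 244.6] [ 419.6 -375.    12.4] err px 0.07 0.11
plate [166.1 252.2] [482.6 249.8] [ 410.1 -305.9   25.8] err px 2.12 3.28
plate centre [ 464.6 -334.     8.3] sides [ 89.8 101.8  71.1 112.1]
```

View pics/c6.png

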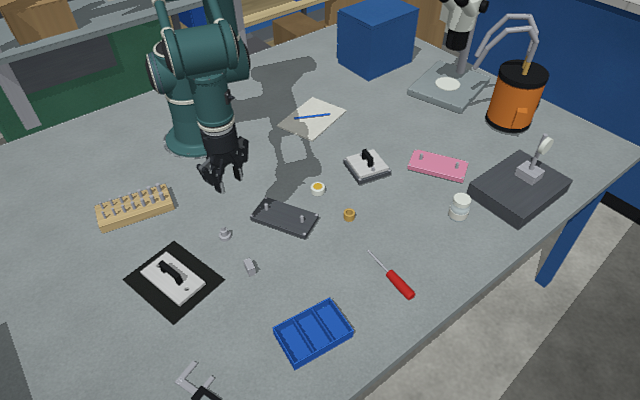

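View pics/c6t.png

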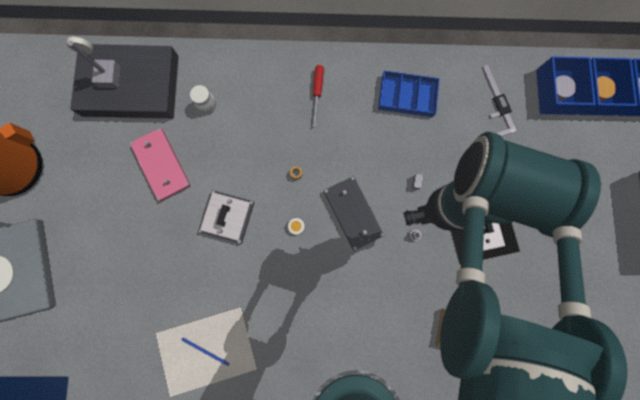

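The plate lies flat on the mat in the scene view (about (172,277)), but the arm hides it in the top view. I'll move the arm aside and measure again.

```bash
python3 -m jog '[[0,20,20,0,50],[0,50,40,0,50],[0,85,60,0,50],[0,120,60,0,50],[0,155,60,0,50],[0,190,60,0,50],[0,220,60,0,50],[0,240,60,0,50],[0,250,60,0,50],[0,250,60,0,50]]'
python3 - <<'E'
from m import *
S=bot.read_camera("scene");T=bot.read_camera("top");gs,gt=gray(S),gray(T)
match(S,T,quad(big((gs>185).astype(np.uint8),(107,232,133,100))),quad(big((gt>140).astype(np.uint8),(430,165,105,110))),.014,"plate")
s0=cv2.imread("pics/scene0.png",0)
r=(slice(140,190),slice(338,400)); print("square diff",np.abs(gs[r].astype(int)-s0[r]).mean())
for g in(s0,gs):
    print(quad(big((g>185).astype(np.uint8),(340,140,55,50))).round(1).tolist())
s=bot.read_state();print(s["time"],s["wrist_force"],np.abs(s["joint_vel"]).max())
E
```

```text
time: 16.95
tool_pos: [0.4722, 0.1287, 0.2756]
tcp_rot: [-0.234, 2.104, -2.105]
wrist_force: [0.9, 0.1, 0.1]
width: 0.588
plate [203.9 281.9] [458.8 194.4] [ 545.9 -266.6   11.2] err px 0.46 0.67
plate [177.7 302.8] [488.1 188.1] [ 562.7 -343.1   14.1] err px 0.63 0.89
plate [141.2 271.1] [504.1 244.9] [ 419.  -374.9   11.8] err px 0.01 0.01
plate [166.1 252.2] [474.4 251.4] [ 401.4 -299.7   10.2] err px 0.24 0.38
plate centre [ 482.3 -321.1   11.8] sides [ 78.4 147.2  77.2 148.3]
square diff 8.608064516129032
[[371.0, 171.6], [360.5, 175.3], [346.9, 157.1], [360.3, 153.5]]
[[371.0, 171.7], [360.4, 175.2], [346.8, 157.1], [360.7, 153.5]]
17.05 [ 0.65620724 -0.52578865  0.3572246 ] 0.0037253139289780833
```

The plate's centre is within 1 mm of the mat's centre, it lies flat, and the square plate has not moved. Handing in.

```bash
python3 -c "
from workcell import bot
print(bot.finish_job())"
```

```text
the job is handed in; nothing more can be done
None
```

I lifted the long plate level off its dowels by the bar handle and laid it flat in the middle of the mat. It was resting there, with 8.5 N measured upward, before I let go. I handed the job in at about 17 s of the 51 s allowed; no verdict was reported.

**Long plate:** My last two-view check put its centre at (482, −321) mm; the mat's centre measured (483, −321) mm. All four top corners stood 10–14 mm above the bench, against the expected 14 mm, so the measurement reads about 2 mm low. The mat read low in the same way earlier.

**Square plate:** Its outline in the scene view stayed within 0.4 pixel of where it started. The raw brightness difference in that area was 8.6 grey levels; I put that down to the arm's shadow or image noise but did not check it.

**Robot:** It ended well above the bench, still and touching nothing, with under 1 N on the wrist. One earlier plate measurement failed because the arm hid the plate in the top view. I moved the arm aside and measured again.

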